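# Start the winged filler cap on its thread and screw it home

## Robot

A 6-joint arm with a two-finger parallel gripper is mounted at the origin on the work surface. World frame = base frame: x ahead of the robot, y to its left, z up, the work surface at z = 0. Lengths are in mm, angles in rad, forces in N, time in s.
With the tool pointing down it reaches from about 400 to 925 mm from the base axis. Payload 12.5 kg.
Tool frame: the origin (TCP) lies on the centre line of the jaws, within the pads' length; the fingertips stand 22 mm ahead of it and the grasp point (between the pads) lies 3 mm ahead of it; z points along the fingers, y is the line along which they close (so a half turn about z gives the same grasp; the last joint's range is limited). The gripper opens to 95 mm and grips with 3 to 60 N. Pads are 20 mm wide; open, the fingers measure 119 mm over their backs; the gripper's body (75 mm by 180 mm) begins 59 mm behind the grasp point.
Start: joints at [-1.284, 0.491, 1.559, -0, 1.092, -0.106], TCP at [239.259, -577.408, 236.661] pointing down, gripper open.
Joint ranges: [-3.1, 3.1], [-0.84, 2.19], [0.05, 2.79], [-1.13, 4.28], [0.06, 2.93], [-2.69, 2.69]. Speed limits (rad/s): [2.22, 2.22, 2.79, 3.14, 3.14, 3.14].

## Interface

Orientations are given as a unit quaternion [w, x, y, z].
In Python, from cell import r, cams, finish_job gives the robot as it stands. The module is installed in compiled form; this text tells all that it offers.
- The arm moves only by the shell command python3 -m jog 'ROWS' [FORCE]. ROWS is JSON, a list of rows, each an object of numbers: "dx", "dy", "dz": the shift along the tool's x, y, z in mm; "ax", "ay", "az": the turn, a rotation vector about the tool's x, y, z in degrees; "claw": the opening, from 0 (shut) to 1 (fully open). In form: [{"dx": .., "dy": .., "dz": .., "ax": .., "ay": .., "az": .., "claw": ..}, ...]. A call has 1 to 8 rows; each row is the pose to reach, as a shift and turn from the pose commanded when the call began, along the tool's axes at that moment; what a row does not reach only later rows make up. A row lasts 1/10 s, in which the tool goes at most 50 mm and 8.59 degrees, less where a joint would pass 70% of its speed; a pose out of reach is approached as far as the arm can. A call with a gripper value outside its range is refused whole. The fingers move at their own pace and stop on an object; FORCE is the grip in N (left out, the last holds). Time passes only in rows, so rows that repeat a pose let the fingers close. It gives the time, the measured TCP pose, the force, the opening and the grip force at its end, in the units of the state.
- r.observe(): the state, without advancing time (a new reading comes with each control period).
- cams.get_image(name): name is "scene" or "top" or "wrist"; returns a dict with "img" (400x640x3 uint8, red, green, blue), "fov_y" (degrees; the focal length in pixels is half the picture's height over the tangent of half this angle, whatever the lens; pixels are square), "cx", "cy" (the principal point, pixels), "R" (3x3) and "t" (3): a world point X has camera coordinates R X + t. Camera axes: x right, y down, z forward; pixel columns grow to the right and rows downward; lengths in mm; the calibration is good to about 2 mm. A picture is of the moment at which its call begins. There is no depth.
- finish_job(): hands the job in; it is judged then, once.
The state is a dict: "t": time; "joints": joint angles; "joint_vel": joint speeds; "tau": joint torques, N m; "tool_pos": TCP position; "eef_rot": TCP orientation; "force": force on the tool from outside, world axes, zero at the start; "moment": the same for the moment, N m; "grip_width": opening from 0.0 (shut) to 1.0 (fully open); "finger_force": force on a finger pad.
Only numpy, scipy, OpenCV 4.12 (cv2) and the standard library are available. Lean on these libraries where they do the work, as an engineer would, in place of code of your own. Each camera call takes 0.05 s, during which the arm holds its last target. There are 200 camera calls.

## Task

Pick up the yellow winged cap from the bench and screw it onto the brass neck of the red pressure flask until it is fully home on the rim, then let go. To keep it from cross-threading, let it rest lightly on the neck and turn it backward (counter-clockwise from above) until you feel it drop into the thread, then screw it forward (clockwise). Work gently, never forcing the cap against the neck, and leave the other things on the bench where they are.

Things in the scene. Friction and masses are not known exactly. Their poses are not given: they have to be found in the camera images.
- cap_center (a point): Loose yellow plastic screw cap, standing mouth down on the bench, about 90 g, 53 mm tall: a round skirt 73 mm across, 22 mm high (bore 66 mm), a 5 mm top disc and a wing on top. This point: on its axis, 26.5 mm above its underside, 0.5 mm below the disc's top face. Axes: x along the wing, z up. Three lugs, 120 degrees apart, stand inside the foot of the skirt.
- wing (a point): Centre of the cap's upright wing, its grip: 48 mm long (x), 14 mm thick (y), 26 mm high, standing on the disc; this point is 13 mm above the disc's top face, 13.5 mm above cap_center. Grip it across its thickness from above, finger tips just clear of the disc.
- tank: Red flask, 140 mm across, upright, fixed to the bench by a clamp plate 180 mm square. Origin on the bench under its axis, z up; its rim is 162 mm up. Its yaw tells nothing about the thread. A press of 5 N is enough to find and follow the thread; cap and neck are damaged if they press on each other with more than 50 N in all.
- mouth (a point): Centre of the rim of the flask's brass neck (40 mm across, its edge tapered; z up). Three-start right-hand thread out to 59 mm across, below the rim, starts 120 degrees apart at an unknown angle; the cap has 3.5 mm radial play. The cap stays where it is let go at any moment.
- at_lands (a point): Point on the flask's axis, 20.1 mm above mouth: cap_center is about here when its lugs stand on the three level lands. Each land's clockwise end has a 3 mm high stop tooth (cap_center 23.1 mm above mouth with lugs on the teeth; turned backward they step down 3 mm, which is not yet the thread). From the lands, turned forward, the lugs jam on the teeth.
- at_drop (a point): Point on the axis, 11.5 mm above mouth: cap_center is here once the lugs have dropped (8.5 mm) through the openings between the lands, found within 120 degrees of backward turning; 0.4 rad of room there, then a wall blocks further backward turning. If the cap rises or tilts instead, a lug sits on or behind a tooth: lift it off and set it down again, turned a little farther back.
- at_home (a point): Point on the axis, 4.5 mm above mouth: cap_center is here when the disc sits on the rim. From the drop the cap turns forward under the lands, sinking 5.7 mm a radian after the first few degrees (vertical play 2.2 mm), and is home 55 to 85 degrees after the drop. Some 0.3 rad farther on it meets a hard stop; no need to go there.
- knob_cap: Bystander: black round knob, 52 mm across, 41 mm high, not for this neck. Origin under its centre. It and the yellow cap may be in each other's place.
- sleeve: Bystander: black ring, 52 mm across, 35 mm high.
- fitting: Bystander: small brass fitting, 24 mm across, 40 mm high, standing.
- wrench: Bystander: wrench lying on the bench.
- connector: Bystander: white block 35 x 50 x 28 mm.
- half_shell: Bystander: black handle shell, 75 x 54 mm, 44 mm high.
- oil: Bystander: clear bottle, 56 mm across, 130 mm high.
- regulator: Bystander: silver cylinder lying, 130 mm long, 40 mm across.
Things that resemble listed ones, but are neither listed nor needed, are in the scene too. Of the things shaped like the part that bears cap_center, the yellow one is meant.

How it is judged (in metres and radians):
On the way:
1. the cap, set upright over the neck, has dropped into the thread start (horizontal distance between cap_center and mouth below 0.005 m and angle between cap_center's own z axis and vertical below 0.06 rad and z of cap_center in the frame of mouth below 0.014 m), for 0.1 s.
At the end, for the whole second after the job is handed in: The cap sits upright on the neck (within 0.06 rad and 5 mm of its axis), screwed home: its centre no more than 6 mm above the rim (4.5 mm when the disc touches the rim), at rest and let go (horizontal distance between cap_center and mouth below 0.005 m and angle between cap_center's own z axis and vertical below 0.06 rad and z of cap_center in the frame of mouth below 0.006 m and linear speed of cap below 0.01 m/s and angular speed of cap below 0.1 rad/s).
It fails at once if the cap and the flask's neck press on each other with more than 50 N (forced, cross-threaded or overtightened) (contact force between cap and tank above 50 N).
It fails at once if a bystander is moved by more than 20 mm (distance of any of knob_cap, sleeve, fitting, wrench, connector, half_shell, oil, regulator from where it was at the start of the episode above 0.02 m).
It also fails if it takes over 72 s, if anything falls off the work surface, if the arm or the gripper's body presses on something with over 40 N, if the wrist force passes 120 N, or if a joint passes its speed limit or range.

## Working session

There is one attempt and no reset: what is moved stays moved. The work goes in short steps, Python scripts to look and compute and a shell command to move; the robot and the scene stay as the last step left them, time stands still between calls to the robot, and variables do not carry over. Pictures are saved under pics/ and viewed, at most 10 in all, crops included, and the job is handed in when it is done.

```bash
mkdir -p pics; python3 - <<'E'
from cell import r,cams
import cv2,numpy as np
s=r.observe();print({k:np.round(v,3).tolist() for k,v in s.items()})
for n in("scene","top"):
    d=cams.get_image(n);cv2.imwrite(f"pics/{n}0.png",d["img"][:,:,::-1]);print(n,d["fov_y"],d["cx"],d["cy"],np.round(d["R"],3).tolist(),np.round(d["t"],1))
E
```

```text
{'t': 0.0, 'joints': [-1.284, 0.492, 1.559, -0.0, 1.092, -0.106], 'joint_vel': [-0.0, 0.001, 0.001, -0.0, 0.001, 0.0], 'tau': [0.003, -61.264, -25.818, 0.069, 0.048, -0.0], 'tool_pos': [239.171, -577.185, 236.07], 'eef_rot': [-0.001, 0.981, 0.195, -0.0], 'force': [-0.288, 0.458, 0.064], 'moment': [0.049, 0.002, 0.038], 'finger_force': 0.0, 'grip_width': 1.002}
scene 53.54875965415609 315.46969717493334 198.5716538703823 [[0.807, 0.591, -0.011], [0.434, -0.605, -0.668], [-0.401, 0.534, -0.744]] [-459.4 -139.3 1442.1]
top 46.146988916584135 319.67949801092584 200.09858135118114 [[0.016, -1.0, 0.007], [-0.984, -0.017, -0.176], [0.176, -0.005, -0.984]] [  21.8  581.1 1548.8]
```

View pics/scene0.png

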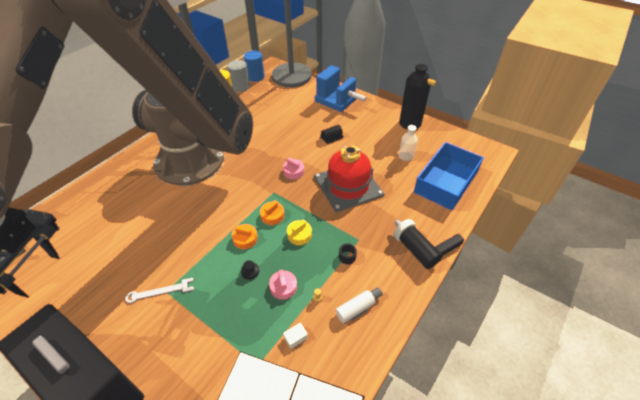

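View pics/top0.png

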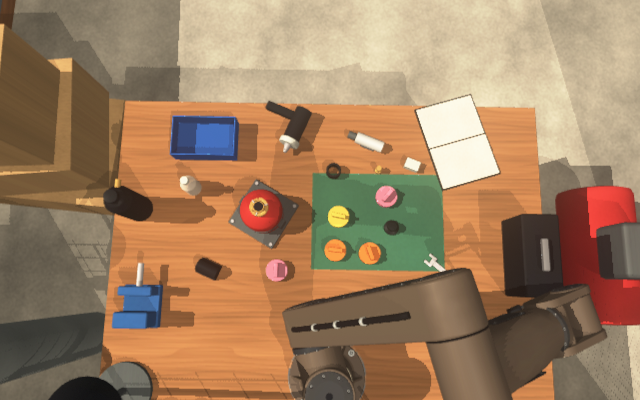

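Scene view: candidates are yellow (299,232), orange (244,236) and (272,212), pink (283,285) and (293,168). In the top view these are yellow (339,216), orange (335,250) and (370,253), pink (387,196) and (277,270). I choose the yellow one. The brass neck is at scene (350,154) and top (259,207). Next I'll check the choice in a close crop and triangulate.

```bash
cat > h.py <<'E'
import numpy as np,cv2
from cell import r,cams
def snap(n):
    d=cams.get_image(n);d["f"]=200/np.tan(np.radians(d["fov_y"]/2));d["R"]=np.array(d["R"]);d["t"]=np.array(d["t"]);return d
def ray(d,uv):
    v=d["R"].T@np.array([(uv[0]-d["cx"])/d["f"],(uv[1]-d["cy"])/d["f"],1]);return -d["R"].T@d["t"],v/np.linalg.norm(v)
def plane(d,uv,z):
    o,v=ray(d,uv);return o+v*(z-o[2])/v[2]
def tri(obs):
    A=np.zeros((3,3));b=np.zeros(3)
    for d,uv in obs:
        o,v=ray(d,uv);P=np.eye(3)-np.outer(v,v);A+=P;b+=P@o
    X=np.linalg.solve(A,b)
    return X,[float(np.linalg.norm(np.cross(ray(d,uv)[1],X-ray(d,uv)[0]))) for d,uv in obs]
def proj(d,X):
    c=d["R"]@X+d["t"];return [d["cx"]+d["f"]*c[0]/c[2],d["cy"]+d["f"]*c[1]/c[2]]
def mask(d,lo,hi,box=None):
    m=cv2.inRange(cv2.cvtColor(d["img"],cv2.COLOR_RGB2HSV),np.array(lo),np.array(hi))
    if box:
        k=np.zeros_like(m);k[box[1]:box[3],box[0]:box[2]]=255;m&=k
    return m
def blobs(m,amin=20):
    n,_,st,c=cv2.connectedComponentsWithStats(m)
    return [(st[i,4],st[i,:4].tolist(),c[i].round(1).tolist()) for i in range(1,n) if st[i,4]>=amin]
E
python3 - <<'E'
from h import *
out=[]
S=snap("scene");T=snap("top")
for d,bx,b2 in((S,(275,205,325,260),(325,130,375,180)),(T,(315,195,365,235),(235,185,285,230))):
    for n,lo,hi,b in(("y",(25,120,120),(34,255,255),bx),("brass",(12,60,60),(30,255,255),b2)):
        print(n,blobs(mask(d,lo,hi,b)))
    for b in(bx,b2): out.append(cv2.resize(d["img"][b[1]:b[3],b[0]:b[2],::-1],(400,300),interpolation=cv2.INTER_CUBIC))
cv2.imwrite("pics/crop.png",np.vstack([np.hstack(out[:2]),np.hstack(out[2:])]))
E
```

```text
y [(np.int32(302), [287, 219, 25, 21], [299.7, 229.1])]
brass [(np.int32(1271), [325, 130, 50, 50], [352.8, 146.6])]
y [(np.int32(288), [328, 206, 21, 22], [337.1, 216.4])]
brass [(np.int32(233), [235, 185, 18, 27], [240.4, 193.4]), (np.int32(245), [266, 185, 19, 45], [279.7, 200.4]), (np.int32(225), [249, 198, 19, 18], [258.3, 206.9])]
```

View pics/crop.png

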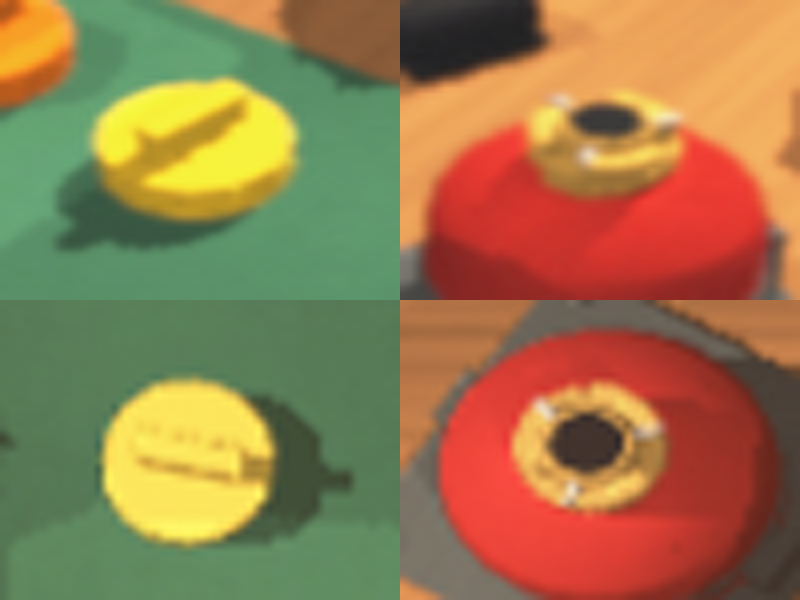

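The crop shows the yellow winged cap (top 338,216) and the neck, whose hole is at top (258.4,206.4) and scene (350.6,150). Three silvery stop teeth are visible on the neck.

```bash
python3 - <<'E'
from h import *
S=snap("scene");T=snap("top")
print("mouth",tri([(S,(350.6,150)),(T,(258.4,206.4))]), plane(T,(258.4,206.4),162))
print("cap",tri([(S,(299.2,229)),(T,(338.2,216))]),plane(T,(338.2,216),27))
a=plane(T,(315+135/8,195+140/7.5),40);b=plane(T,(315+265/8,195+172/7.5),40);print("wing ang",np.degrees(np.arctan2(*(b-a)[1::-1])))
c=plane(T,(258.4,206.4),157)
for u in((545,407),(645,430),(572,493)):
    p=plane(T,(235+(u[0]-400)/8,185+(u[1]-300)/6.667),157)-c;print("tooth",np.hypot(*p[:2]),np.degrees(np.arctan2(p[1],p[0])))
from scipy.spatial.transform import Rotation as R
q=r.observe()["eef_rot"];print(R.from_quat(q[1:]+q[:1] if isinstance(q,list) else np.r_[q[1:],q[0]]).as_matrix().round(3))
W=snap("wrist");print(W["fov_y"],W["R"].round(3),W["t"].round(1), (-W["R"].T@W["t"]).round(1))
E
```

```text
mouth (array([538.82708029, 226.14867567, 161.35169554]), [1.6691477001760853, 1.6691477001761013]) [537.42315374 224.96254692 162.        ]
cap (array([531.28238847, -32.30440405,  28.81634836]), [1.481332358446571, 1.4813323584466198]) [530.50315744 -33.44453037  27.        ]
wing ang -103.92312919589735
tooth 24.268211583706194 45.77758206960817
tooth 23.564981740860986 -74.01172532241378
tooth 24.781568264151304 168.20130643578887
[[ 0.924  0.383 -0.   ]
 [ 0.383 -0.924  0.   ]
 [ 0.    -0.    -1.   ]]
63.2478058665037 [[ 0.383 -0.924 -0.001]
 [-0.885 -0.367  0.288]
 [-0.266 -0.109 -0.958]] [-625.4  -32.8  391.8] [ 314.6 -546.9  384.3]
```

```bash
python3 -m jog '[{"dx":239,"dy":-195,"az":-27},{"dx":239,"dy":-195,"az":-27},{"dx":239,"dy":-195,"az":-27},{"dx":478,"dy":-390,"az":-53.5},{"dx":478,"dy":-390,"az":-53.5},{"dx":478,"dy":-390,"az":-53.5},{"dx":478,"dy":-390,"az":-53.5},{"dx":478,"dy":-390,"az":-53.5}]' 40
```

```text
schema error: expected keys dx, dy, dz, ax, ay, az, claw
```

```bash
python3 -m jog '[{"dx":239,"dy":-195,"dz":0,"ax":0,"ay":0,"az":-27,"claw":1},{"dx":239,"dy":-195,"dz":0,"ax":0,"ay":0,"az":-27,"claw":1},{"dx":239,"dy":-195,"dz":0,"ax":0,"ay":0,"az":-27,"claw":1},{"dx":478,"dy":-390,"dz":0,"ax":0,"ay":0,"az":-53.5,"claw":1},{"dx":478,"dy":-390,"dz":0,"ax":0,"ay":0,"az":-53.5,"claw":1},{"dx":478,"dy":-390,"dz":0,"ax":0,"ay":0,"az":-53.5,"claw":1},{"dx":478,"dy":-390,"dz":0,"ax":0,"ay":0,"az":-53.5,"claw":1},{"dx":478,"dy":-390,"dz":0,"ax":0,"ay":0,"az":-53.5,"claw":1}]' 40
```

```text
t: 1.15
tool_pos: [429.4, -223.3, 236.9]
eef_rot: [0.0, 0.788, 0.616, 0.0]
force: [0.9, -0.6, 0.5]
grip_width: 0.996
finger_force: 0.0
```

```bash
python3 -m jog '[{"dx":209,"dy":53,"dz":87,"ax":0,"ay":0,"az":0,"claw":1},{"dx":209,"dy":53,"dz":87,"ax":0,"ay":0,"az":0,"claw":1},{"dx":209,"dy":53,"dz":87,"ax":0,"ay":0,"az":0,"claw":1},{"dx":209,"dy":53,"dz":87,"ax":0,"ay":0,"az":0,"claw":1},{"dx":209,"dy":53,"dz":87,"ax":0,"ay":0,"az":0,"claw":1},{"dx":209,"dy":53,"dz":87,"ax":0,"ay":0,"az":0,"claw":1},{"dx":209,"dy":53,"dz":87,"ax":0,"ay":0,"az":0,"claw":1},{"dx":209,"dy":53,"dz":87,"ax":0,"ay":0,"az":0,"claw":1}]'; python3 - <<'E'
from h import *
W=snap("wrist");cv2.imwrite("pics/w1.png",W["img"][:,:,::-1])
print(proj(W,np.array([531,-33,27])), r.observe()["tool_pos"])
m=mask(W,(24,120,100),(35,255,255));print(blobs(m,200))
E
```

```text
t: 1.95
tool_pos: [530.6, -35.9, 150.0]
eef_rot: [0.0, 0.788, 0.615, 0.0]
force: [-0.4, 0.6, 0.3]
grip_width: 1.0
finger_force: 0.0
[np.float64(322.91495180827457), np.float64(197.68511857577815)] [530.64257048 -36.13908343 150.16550701]
[(np.int32(2861), [282, 155, 53, 81], [307.5, 196.3]), (np.int32(1133), [336, 162, 30, 72], [351.9, 199.4])]
```

View pics/w1.png

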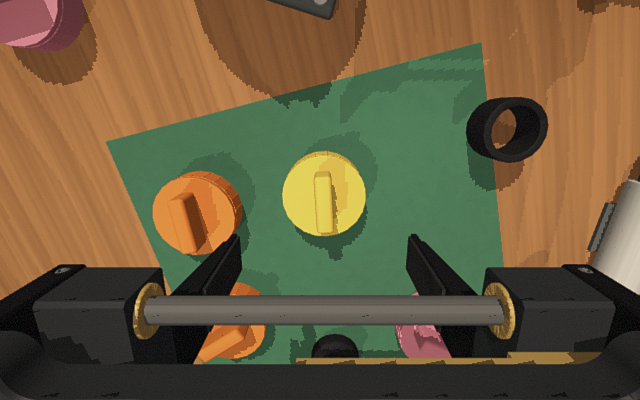

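Wrist view: the yellow cap is centred near (324,196), with the top of its wing around (323,200) and running nearly vertical. The orange neighbour at (197,213) leaves enough clearance for the fingers.

```bash
python3 - <<'E'
from h import *
W=snap("wrist");T=snap("top")
print(plane(W,(322.8,200),53),plane(W,(324,193),27))
print(tri([(W,(322.8,198)),(T,(338.2,216))]))
a=plane(W,(322.8,228),53)-plane(W,(321.8,172),53);print(np.degrees(np.arctan2(a[1],a[0])),a)
p=r.observe()["tool_pos"];x=np.array([.2435,.970]);y=np.array([.970,-.2435])
g=plane(W,(322.8,200),53)
print("dx,dy",(g-p)[:2]@x,(g-p)[:2]@y)
E
```

```text
[532.32797373 -27.82374672  53.        ] [532.96673347 -29.40068237  27.        ]
(array([530.70919364, -33.5772106 ,  26.37253721]), [0.15418500366009957, 0.15418500366014024])
-103.14270746007281 [-10.45007262 -44.7553662    0.        ]
dx,dy 8.485679769946762 -0.3888539418435817
```

```bash
python3 - <<'E'
from h import *
import pickle
W=snap("wrist");del W["img"];pickle.dump(W,open("w1.pkl","wb"))
E
python3 -m jog '[{"dx":3,"dy":0,"dz":35,"ax":0,"ay":0,"az":0,"claw":1},{"dx":6,"dy":0,"dz":68,"ax":0,"ay":0,"az":0,"claw":1},{"dx":6,"dy":0,"dz":68,"ax":0,"ay":0,"az":0,"claw":1},{"dx":6,"dy":0,"dz":68,"ax":0,"ay":0,"az":0,"claw":1}]'; python3 - <<'E'
from h import *
W=snap("wrist");cv2.imwrite("pics/w2.png",W["img"][40:340,160:480,::-1])
m=mask(W,(24,120,100),(35,255,255));print(blobs(m,200))
E
```

```text
t: 2.55
tool_pos: [532.3, -29.8, 82.1]
eef_rot: [-0.0, 0.788, 0.616, -0.0]
force: [0.6, -0.1, 0.1]
grip_width: 1.001
finger_force: 0.0
[(np.int32(3019), [270, 181, 72, 101], [296.9, 231.9]), (np.int32(1777), [340, 189, 38, 90], [360.1, 236.5]), (np.int32(1201), [312, 213, 21, 72], [322.2, 247.1])]
```

View pics/w2.png

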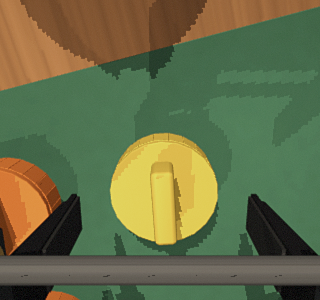

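```bash
python3 - <<'E'
from h import *
import pickle
W=snap("wrist");V=pickle.load(open("w1.pkl","rb"))
print("disc",plane(W,(323.5,231),27)); print("wingtop",[plane(W,(u,v),53).round(1) for u,v in((321.5,203),(325,279))])
print("2-view wing far end",tri([(V,(321.8,171)),(W,(321.5,203))]),"disc",tri([(V,(324,195)),(W,(323.5,231))]))
print("disc centre by extremes", plane(W,(323.5,180),27),plane(W,(323.5,281),27))
E
```

```text
disc [532.61668525 -30.87676203  27.        ]
wingtop [array([538.2,  -3.8,  53. ]), array([528.3, -51.7,  53. ])]
2-view wing far end (array([536.70401287,  -8.27706476,  37.5162252 ]), [0.2545015414923704, 0.25450154149235127]) disc (array([532.40047274, -31.83746591,  24.55300541]), [0.020303597177159703, 0.02030359717715348])
disc centre by extremes [541.12904944   3.21497712  27.        ] [523.43017542 -67.66843238  27.        ]
```

```bash
python3 -m jog '[{"dx":-1,"dy":0.5,"dz":20,"ax":0,"ay":0,"az":-1.5,"claw":1},{"dx":-1,"dy":0.5,"dz":30.5,"ax":0,"ay":0,"az":-1.5,"claw":1},{"dx":-1,"dy":0.5,"dz":30.5,"ax":0,"ay":0,"az":-1.5,"claw":0.3},{"dx":-1,"dy":0.5,"dz":30.5,"ax":0,"ay":0,"az":-1.5,"claw":0},{"dx":-1,"dy":0.5,"dz":30.5,"ax":0,"ay":0,"az":-1.5,"claw":0},{"dx":-1,"dy":0.5,"dz":30.5,"ax":0,"ay":0,"az":-1.5,"claw":0},{"dx":-1,"dy":0.5,"dz":30.5,"ax":0,"ay":0,"az":-1.5,"claw":0},{"dx":-1,"dy":0.5,"dz":30.5,"ax":0,"ay":0,"az":-1.5,"claw":0}]' 40; python3 -m jog '[{"dx":0,"dy":0,"dz":0,"ax":0,"ay":0,"az":0,"claw":0},{"dx":0,"dy":0,"dz":0,"ax":0,"ay":0,"az":0,"claw":0},{"dx":0,"dy":0,"dz":0,"ax":0,"ay":0,"az":0,"claw":0},{"dx":0,"dy":0,"dz":0,"ax":0,"ay":0,"az":0,"claw":0}]'
```

```text
t: 3.45
tool_pos: [532.5, -30.5, 51.3]
eef_rot: [0.0, 0.78, 0.626, 0.0]
force: [0.2, -0.8, -0.5]
grip_width: 0.552
finger_force: 0.0
t: 3.85
tool_pos: [532.5, -30.5, 51.1]
eef_rot: [0.0, 0.78, 0.626, -0.0]
force: [0.0, -0.5, 1.0]
grip_width: 0.214
finger_force: 0.0
```

```bash
python3 -m jog '[{"dx":0,"dy":0,"dz":0,"ax":0,"ay":0,"az":0,"claw":0},{"dx":0,"dy":0,"dz":0,"ax":0,"ay":0,"az":0,"claw":0},{"dx":0,"dy":0,"dz":0,"ax":0,"ay":0,"az":0,"claw":0},{"dx":0,"dy":0,"dz":0,"ax":0,"ay":0,"az":0,"claw":0}]'; python3 -m jog '[{"dx":0,"dy":0,"dz":-50,"ax":0,"ay":0,"az":0,"claw":0},{"dx":0,"dy":0,"dz":-100,"ax":0,"ay":0,"az":0,"claw":0},{"dx":0,"dy":0,"dz":-150,"ax":0,"ay":0,"az":0,"claw":0},{"dx":0,"dy":0,"dz":-190,"ax":0,"ay":0,"az":0,"claw":0},{"dx":0,"dy":0,"dz":-190,"ax":0,"ay":0,"az":0,"claw":0},{"dx":0,"dy":0,"dz":-190,"ax":0,"ay":0,"az":0,"claw":0}]'
```

```text
t: 4.25
tool_pos: [532.4, -30.5, 51.1]
eef_rot: [-0.0, 0.78, 0.626, -0.0]
force: [0.6, -0.4, 0.6]
grip_width: 0.145
finger_force: 40.0
t: 4.85
tool_pos: [532.3, -30.4, 241.5]
eef_rot: [0.001, 0.78, 0.626, 0.0]
force: [-0.4, -0.5, -0.7]
grip_width: 0.144
finger_force: 40.0
```

```bash
python3 -m jog '[{"dx":167,"dy":-31,"dz":0,"ax":0,"ay":0,"az":0,"claw":0},{"dx":167,"dy":-31,"dz":0,"ax":0,"ay":0,"az":0,"claw":0},{"dx":167,"dy":-31,"dz":0,"ax":0,"ay":0,"az":0,"claw":0},{"dx":167,"dy":-31,"dz":0,"ax":0,"ay":0,"az":0,"claw":0},{"dx":167,"dy":-31,"dz":0,"ax":0,"ay":0,"az":0,"claw":0},{"dx":167,"dy":-31,"dz":0,"ax":0,"ay":0,"az":0,"claw":0}]'; python3 - <<'E'
from h import *
W=snap("wrist");cv2.imwrite("pics/w3.png",W["img"][:,:,::-1])
print(proj(W,np.array([538,225.5,162])))
E
```

```text
t: 5.45
tool_pos: [537.8, 139.2, 239.5]
eef_rot: [-0.001, 0.78, 0.626, -0.001]
force: [0.4, -0.8, -0.6]
grip_width: 0.146
finger_force: 40.0
[np.float64(295.8198389715756), np.float64(98.29040561240289)]
```

View pics/w3.png

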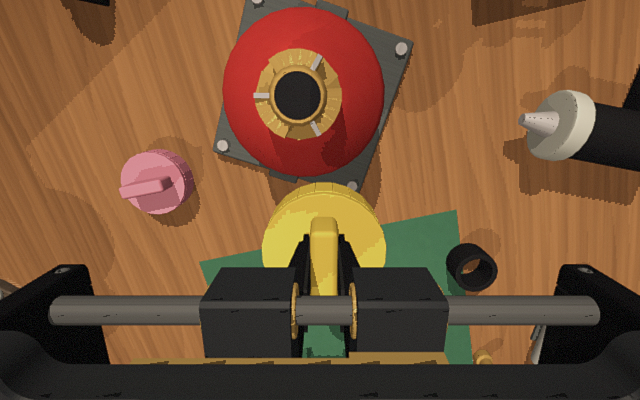

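The wrist view shows the rim hole centred at (297.5,95.5), teeth at (261,95), (317,62) and (315,129), and the cap held level in the jaws.

```bash
python3 - <<'E'
from h import *
W=snap("wrist");T=snap("top")
m=plane(W,(297.5,95.5),162);print("mouth",m,"2-view",tri([(W,(297.5,95.5)),(T,(258.4,206.4))]))
for z in(157,):
  for u in((261,95.5),(317,62),(315.5,129)):
    p=plane(W,u,z)-m;print(np.hypot(*p[:2]).round(1),np.degrees(np.arctan2(p[1],p[0])).round(1))
s=r.observe();p=s["tool_pos"]
# held cap disc: fit ellipse to yellow contour's disc
mk=mask(W,(22,100,80),(36,255,255),(240,170,410,300));print(blobs(mk,100))
rows=[(v,np.flatnonzero(mk[v]).min(),np.flatnonzero(mk[v]).max()) for v in range(184,265,8)];print(rows)
for v in(240,245,250):print(plane(W,(324,v),p[2]-24.1)-p)
x=np.array([np.cos(np.radians(77.5)),np.sin(np.radians(77.5))]);y=np.array([x[1],-x[0]])
d=(m-p)[:2];print(p,"to mouth dx,dy",d@x,d@y)
E
```

```text
mouth [539.80441244 226.38718051 162.        ] 2-view (array([539.11287802, 226.58289502, 151.08072   ]), [0.2457235341353228, 0.24572353413526524])
25.0 167.2
24.7 46.0
24.9 -74.7
[(np.int32(8298), [261, 182, 126, 114], [323.5, 231.5])]
[(184, np.int64(310), np.int64(338)), (192, np.int64(292), np.int64(356)), (200, np.int64(282), np.int64(365)), (208, np.int64(276), np.int64(371)), (216, np.int64(272), np.int64(375)), (224, np.int64(268), np.int64(379)), (232, np.int64(265), np.int64(383)), (240, np.int64(263), np.int64(384)), (248, np.int64(261), np.int64(385)), (256, np.int64(262), np.int64(385)), (264, np.int64(263), np.int64(384))]
[  1.44933093   6.62990679 -24.1       ]
[  0.77795421   3.59598995 -24.1       ]
[  0.10005416   0.53259455 -24.1       ]
[538.25458856 138.15359087 240.48699771] to mouth dx,dy 86.47754454119634 -17.584157211982646
```

```bash
python3 -m jog '[{"dx":43,"dy":-8.7,"dz":0,"ax":0,"ay":0,"az":0,"claw":0},{"dx":86,"dy":-17.3,"dz":0,"ax":0,"ay":0,"az":0,"claw":0},{"dx":86,"dy":-17.3,"dz":10,"ax":0,"ay":0,"az":0,"claw":0},{"dx":86,"dy":-17.3,"dz":20,"ax":0,"ay":0,"az":0,"claw":0},{"dx":86,"dy":-17.3,"dz":27,"ax":0,"ay":0,"az":0,"claw":0},{"dx":86,"dy":-17.3,"dz":27,"ax":0,"ay":0,"az":0,"claw":0},{"dx":86,"dy":-17.3,"dz":27,"ax":0,"ay":0,"az":0,"claw":0}]'; python3 -m jog '[{"dx":0,"dy":0,"dz":1,"ax":0,"ay":0,"az":0,"claw":0},{"dx":0,"dy":0,"dz":2,"ax":0,"ay":0,"az":0,"claw":0},{"dx":0,"dy":0,"dz":3,"ax":0,"ay":0,"az":0,"claw":0},{"dx":0,"dy":0,"dz":3,"ax":0,"ay":0,"az":0,"claw":0}]'
```

```text
t: 6.3
tool_pos: [540.3, 226.0, 214.1]
eef_rot: [0.0, 0.78, 0.625, -0.0]
force: [-0.3, 0.5, 0.7]
grip_width: 0.15
finger_force: 40.0
t: 6.7
tool_pos: [540.0, 227.0, 211.1]
eef_rot: [0.0, 0.78, 0.626, -0.0]
force: [-0.1, 0.3, -0.8]
grip_width: 0.146
finger_force: 40.0
```

```bash
for i in 1 2 ; do python3 -m jog '[{"dx":0,"dy":0,"dz":0.5,"ax":0,"ay":0,"az":0,"claw":0},{"dx":0,"dy":0,"dz":1,"ax":0,"ay":0,"az":0,"claw":0},{"dx":0,"dy":0,"dz":1,"ax":0,"ay":0,"az":0,"claw":0}]' | egrep "pos|force:|^t"; done
```

```text
t: 7.0
tool_pos: [540.0, 227.0, 210.0]
force: [0.6, -0.0, -0.1]
finger_force: 40.0
t: 7.3
tool_pos: [540.0, 227.0, 209.0]
force: [0.6, -0.5, -0.9]
finger_force: 40.0
```

```bash
for i in 1 2 3; do python3 -m jog '[{"dx":0,"dy":0,"dz":0.5,"ax":0,"ay":0,"az":0,"claw":0},{"dx":0,"dy":0,"dz":0.8,"ax":0,"ay":0,"az":0,"claw":0},{"dx":0,"dy":0,"dz":0.8,"ax":0,"ay":0,"az":0,"claw":0}]' | egrep "pos|force:|^t"; done
```

```text
t: 7.6
tool_pos: [540.0, 227.0, 208.3]
force: [0.9, -0.1, -1.1]
finger_force: 40.0
t: 7.9
tool_pos: [540.0, 227.0, 207.4]
force: [-0.3, 0.3, -0.4]
finger_force: 40.0
t: 8.2
tool_pos: [540.0, 227.0, 206.6]
force: [-0.5, 0.4, -0.9]
finger_force: 40.0
```

```bash
for i in 1 2 3; do python3 -m jog '[{"dx":0,"dy":0,"dz":0.3,"ax":0,"ay":0,"az":0,"claw":0},{"dx":0,"dy":0,"dz":0.5,"ax":0,"ay":0,"az":0,"claw":0},{"dx":0,"dy":0,"dz":0.5,"ax":0,"ay":0,"az":0,"claw":0}]' | egrep "pos|force:|^t"; done
```

```text
t: 8.5
tool_pos: [540.0, 227.0, 206.4]
force: [-0.7, 0.6, 1.9]
finger_force: 40.0
t: 8.8
tool_pos: [540.1, 227.0, 206.2]
force: [-1.5, -1.0, 6.2]
finger_force: 40.0
t: 9.1
tool_pos: [540.1, 227.0, 206.1]
force: [-2.8, -1.5, 9.8]
finger_force: 40.0
```

```bash
for i in 1; do python3 -m jog '[{"dx":-0.7,"dy":-0.5,"dz":-0.2,"ax":0,"ay":0,"az":-2,"claw":0},{"dx":-0.7,"dy":-0.5,"dz":-0.2,"ax":0,"ay":0,"az":-5,"claw":0},{"dx":-0.7,"dy":-0.5,"dz":-0.2,"ax":0,"ay":0,"az":-8,"claw":0},{"dx":-0.7,"dy":-0.5,"dz":-0.2,"ax":0,"ay":0,"az":-10,"claw":0},{"dx":-0.7,"dy":-0.5,"dz":-0.2,"ax":0,"ay":0,"az":-10,"claw":0}]' | egrep "pos|force:|^t|rot"; done;  python3 -m jog '[{"dx":0,"dy":0,"dz":0,"ax":0,"ay":0,"az":-3,"claw":0},{"dx":0,"dy":0,"dz":0,"ax":0,"ay":0,"az":-6,"claw":0},{"dx":0,"dy":0,"dz":0,"ax":0,"ay":0,"az":-9,"claw":0},{"dx":0,"dy":0,"dz":0,"ax":0,"ay":0,"az":-10,"claw":0},{"dx":0,"dy":0,"dz":0,"ax":0,"ay":0,"az":-10,"claw":0}]'; python3 -c "
from cell import r;print(r.observe()['moment'])"
```

```text
t: 9.6
tool_pos: [540.0, 226.7, 206.2]
eef_rot: [0.0, 0.722, 0.692, 0.001]
force: [0.8, 0.5, 7.8]
finger_force: 40.0
t: 10.1
tool_pos: [540.0, 226.7, 206.2]
eef_rot: [0.001, 0.659, 0.752, 0.001]
force: [0.7, 0.6, 6.6]
grip_width: 0.147
finger_force: 40.0
[ 0.17826644 -0.20302308 -0.03877129]
```

```bash
python3 -m jog '[{"dx":0,"dy":0,"dz":0,"ax":0,"ay":0,"az":-4,"claw":0},{"dx":0,"dy":0,"dz":0,"ax":0,"ay":0,"az":-8,"claw":0},{"dx":0,"dy":0,"dz":0,"ax":0,"ay":0,"az":-12,"claw":0},{"dx":0,"dy":0,"dz":0,"ax":0,"ay":0,"az":-12,"claw":0}]'
```

```text
t: 10.5
tool_pos: [540.0, 226.7, 206.2]
eef_rot: [0.001, 0.576, 0.817, 0.001]
force: [-0.8, -0.3, 6.3]
grip_width: 0.144
finger_force: 40.0
```

```bash
python3 -m jog '[{"dx":0,"dy":0,"dz":0,"ax":0,"ay":0,"az":-4,"claw":0},{"dx":0,"dy":0,"dz":0,"ax":0,"ay":0,"az":-8,"claw":0},{"dx":0,"dy":0,"dz":0,"ax":0,"ay":0,"az":-12,"claw":0},{"dx":0,"dy":0,"dz":0,"ax":0,"ay":0,"az":-12,"claw":0}]'
```

```text
t: 10.9
tool_pos: [540.1, 226.7, 206.2]
eef_rot: [0.001, 0.488, 0.873, 0.001]
force: [0.2, -0.1, 6.2]
grip_width: 0.144
finger_force: 40.0
```

```bash
python3 -m jog '[{"dx":0,"dy":0,"dz":0,"ax":0,"ay":0,"az":-4,"claw":0},{"dx":0,"dy":0,"dz":0,"ax":0,"ay":0,"az":-8,"claw":0},{"dx":0,"dy":0,"dz":0,"ax":0,"ay":0,"az":-12,"claw":0},{"dx":0,"dy":0,"dz":0,"ax":0,"ay":0,"az":-12,"claw":0}]'
```

```text
t: 11.3
tool_pos: [539.4, 226.4, 205.2]
eef_rot: [-0.0, 0.394, 0.919, -0.0]
force: [0.2, 0.0, -1.6]
grip_width: 0.146
finger_force: 40.0
```

```bash
python3 -m jog '[{"dx":0,"dy":0,"dz":0,"ax":0,"ay":0,"az":-4,"claw":0},{"dx":0,"dy":0,"dz":0,"ax":0,"ay":0,"az":-8,"claw":0},{"dx":0,"dy":0,"dz":0,"ax":0,"ay":0,"az":-12,"claw":0},{"dx":0,"dy":0,"dz":0,"ax":0,"ay":0,"az":-12,"claw":0}]'
```

```text
t: 11.7
tool_pos: [539.3, 226.4, 205.2]
eef_rot: [-0.0, 0.297, 0.955, -0.0]
force: [-0.6, -0.1, -0.3]
grip_width: 0.147
finger_force: 40.0
```

The force vanished and z fell, so the lugs are over the openings. I'll come back a little and lower.

```bash
python3 -m jog '[{"dx":0,"dy":0,"dz":0,"ax":0,"ay":0,"az":6,"claw":0},{"dx":0,"dy":0,"dz":1,"ax":0,"ay":0,"az":6,"claw":0},{"dx":0,"dy":0,"dz":2,"ax":0,"ay":0,"az":6,"claw":0},{"dx":0,"dy":0,"dz":2,"ax":0,"ay":0,"az":6,"claw":0}]'
```

```text
t: 12.1
tool_pos: [539.3, 226.4, 203.2]
eef_rot: [-0.0, 0.346, 0.938, -0.0]
force: [-0.5, -0.3, -0.5]
grip_width: 0.143
finger_force: 40.0
```

```bash
python3 -m jog '[{"dx":0,"dy":0,"dz":0.7,"ax":0,"ay":0,"az":0,"claw":0},{"dx":0,"dy":0,"dz":1.4,"ax":0,"ay":0,"az":0,"claw":0},{"dx":0,"dy":0,"dz":2,"ax":0,"ay":0,"az":0,"claw":0},{"dx":0,"dy":0,"dz":2,"ax":0,"ay":0,"az":0,"claw":0}]'
```

```text
t: 12.5
tool_pos: [539.3, 226.4, 201.3]
eef_rot: [-0.0, 0.346, 0.938, -0.0]
force: [0.5, -0.1, -1.0]
grip_width: 0.141
finger_force: 40.0
```

```bash
python3 -m jog '[{"dx":0,"dy":0,"dz":0.7,"ax":0,"ay":0,"az":0,"claw":0},{"dx":0,"dy":0,"dz":1.4,"ax":0,"ay":0,"az":0,"claw":0},{"dx":0,"dy":0,"dz":2,"ax":0,"ay":0,"az":0,"claw":0},{"dx":0,"dy":0,"dz":2,"ax":0,"ay":0,"az":0,"claw":0}]'
```

```text
t: 12.9
tool_pos: [539.4, 226.4, 199.3]
eef_rot: [-0.0, 0.346, 0.938, -0.0]
force: [0.2, 0.6, 0.0]
grip_width: 0.146
finger_force: 40.0
```

```bash
python3 -m jog '[{"dx":0,"dy":0,"dz":0.5,"ax":0,"ay":0,"az":0,"claw":0},{"dx":0,"dy":0,"dz":1,"ax":0,"ay":0,"az":0,"claw":0},{"dx":0,"dy":0,"dz":1.5,"ax":0,"ay":0,"az":0,"claw":0},{"dx":0,"dy":0,"dz":1.8,"ax":0,"ay":0,"az":0,"claw":0},{"dx":0,"dy":0,"dz":1.8,"ax":0,"ay":0,"az":0,"claw":0}]'
```

```text
t: 13.4
tool_pos: [539.4, 226.4, 197.8]
eef_rot: [0.0, 0.346, 0.938, 0.0]
force: [-1.5, 0.0, 1.3]
grip_width: 0.144
finger_force: 40.0
```

```bash
python3 -m jog '[{"dx":0,"dy":0,"dz":0.1,"ax":0,"ay":0,"az":3,"claw":0},{"dx":0,"dy":0,"dz":0.2,"ax":0,"ay":0,"az":6,"claw":0},{"dx":0,"dy":0,"dz":0.3,"ax":0,"ay":0,"az":9,"claw":0},{"dx":0,"dy":0,"dz":0.4,"ax":0,"ay":0,"az":12,"claw":0},{"dx":0,"dy":0,"dz":0.4,"ax":0,"ay":0,"az":12,"claw":0}]'
```

```text
t: 13.9
tool_pos: [539.4, 226.5, 197.2]
eef_rot: [0.0, 0.443, 0.897, 0.0]
force: [-1.8, 0.4, 0.6]
grip_width: 0.144
finger_force: 40.0
```

```bash
python3 -m jog '[{"dx":0,"dy":0,"dz":0.2,"ax":0,"ay":0,"az":3,"claw":0},{"dx":0,"dy":0,"dz":0.4,"ax":0,"ay":0,"az":6,"claw":0},{"dx":0,"dy":0,"dz":0.6,"ax":0,"ay":0,"az":9,"claw":0},{"dx":0,"dy":0,"dz":0.8,"ax":0,"ay":0,"az":12,"claw":0},{"dx":0,"dy":0,"dz":0.8,"ax":0,"ay":0,"az":12,"claw":0}]'
```

```text
t: 14.4
tool_pos: [539.3, 226.5, 196.2]
eef_rot: [-0.0, 0.533, 0.846, -0.0]
force: [-0.7, 0.7, -0.6]
grip_width: 0.143
finger_force: 40.0
```

```bash
python3 -m jog '[{"dx":0,"dy":0,"dz":0.4,"ax":0,"ay":0,"az":3,"claw":0},{"dx":0,"dy":0,"dz":0.8,"ax":0,"ay":0,"az":6,"claw":0},{"dx":0,"dy":0,"dz":1.2,"ax":0,"ay":0,"az":9,"claw":0},{"dx":0,"dy":0,"dz":1.6,"ax":0,"ay":0,"az":12,"claw":0},{"dx":0,"dy":0,"dz":1.6,"ax":0,"ay":0,"az":12,"claw":0}]'
```

```text
t: 14.9
tool_pos: [539.4, 226.5, 194.9]
eef_rot: [0.0, 0.618, 0.786, 0.0]
force: [0.1, 0.2, 0.4]
grip_width: 0.147
finger_force: 40.0
```

```bash
python3 -m jog '[{"dx":0,"dy":0,"dz":0.3,"ax":0,"ay":0,"az":3,"claw":0},{"dx":0,"dy":0,"dz":0.6,"ax":0,"ay":0,"az":6,"claw":0},{"dx":0,"dy":0,"dz":0.9,"ax":0,"ay":0,"az":9,"claw":0},{"dx":0,"dy":0,"dz":1.2,"ax":0,"ay":0,"az":12,"claw":0},{"dx":0,"dy":0,"dz":1.2,"ax":0,"ay":0,"az":12,"claw":0}]'
```

```text
t: 15.4
tool_pos: [539.5, 226.5, 193.7]
eef_rot: [0.0, 0.697, 0.717, 0.0]
force: [-0.2, 0.2, 1.3]
grip_width: 0.148
finger_force: 40.0
```

```bash
python3 -m jog '[{"dx":0,"dy":0,"dz":0.35,"ax":0,"ay":0,"az":3,"claw":0},{"dx":0,"dy":0,"dz":0.7,"ax":0,"ay":0,"az":6,"claw":0},{"dx":0,"dy":0,"dz":1.0,"ax":0,"ay":0,"az":9,"claw":0},{"dx":0,"dy":0,"dz":1.4,"ax":0,"ay":0,"az":12,"claw":0},{"dx":0,"dy":0,"dz":1.4,"ax":0,"ay":0,"az":12,"claw":0}]'
```

```text
t: 15.9
tool_pos: [539.6, 226.4, 192.5]
eef_rot: [0.0, 0.768, 0.64, 0.0]
force: [-0.0, 0.6, 3.0]
grip_width: 0.147
finger_force: 40.0
```

```bash
python3 -m jog '[{"dx":0,"dy":0,"dz":0.3,"ax":0,"ay":0,"az":3,"claw":0},{"dx":0,"dy":0,"dz":0.7,"ax":0,"ay":0,"az":6,"claw":0},{"dx":0,"dy":0,"dz":1.0,"ax":0,"ay":0,"az":9,"claw":0},{"dx":0,"dy":0,"dz":1.3,"ax":0,"ay":0,"az":11,"claw":0},{"dx":0,"dy":0,"dz":1.3,"ax":0,"ay":0,"az":11,"claw":0}]'
```

```text
t: 16.4
tool_pos: [539.6, 226.4, 191.4]
eef_rot: [0.0, 0.826, 0.564, 0.0]
force: [0.3, -0.9, 5.2]
grip_width: 0.144
finger_force: 40.0
```

```bash
python3 -m jog '[{"dx":0,"dy":0,"dz":0.2,"ax":0,"ay":0,"az":2,"claw":0},{"dx":0,"dy":0,"dz":0.4,"ax":0,"ay":0,"az":4,"claw":0},{"dx":0,"dy":0,"dz":0.5,"ax":0,"ay":0,"az":6,"claw":0},{"dx":0,"dy":0,"dz":0.6,"ax":0,"ay":0,"az":7,"claw":0},{"dx":0,"dy":0,"dz":0.6,"ax":0,"ay":0,"az":7,"claw":0}]'; python3 -c "
from cell import r;print(r.observe()['moment'])"
```

```text
t: 16.9
tool_pos: [539.7, 226.5, 191.1]
eef_rot: [0.0, 0.859, 0.513, 0.001]
force: [-0.4, -0.8, 7.6]
grip_width: 0.143
finger_force: 40.0
[-0.15197383  0.06976154 -0.04857131]
```

```bash
python3 -m jog '[{"dx":0,"dy":0,"dz":0,"ax":0,"ay":0,"az":2,"claw":0},{"dx":0,"dy":0,"dz":0.1,"ax":0,"ay":0,"az":4,"claw":0},{"dx":0,"dy":0,"dz":0.1,"ax":0,"ay":0,"az":6,"claw":0},{"dx":0,"dy":0,"dz":0.1,"ax":0,"ay":0,"az":6,"claw":0}]'; python3 -c "
from cell import r;print(r.observe()['moment'])"
```

```text
t: 17.3
tool_pos: [539.3, 227.1, 191.1]
eef_rot: [-0.0, 0.884, 0.467, 0.001]
force: [-3.3, 2.7, 9.5]
grip_width: 0.145
finger_force: 40.0
[0.64237701 0.67764147 0.33800694]
```

z has stopped sinking and torque is rising, so the cap is seated. I'll unload, release, back off and check.

```bash
python3 -m jog '[{"dx":0,"dy":0,"dz":-0.6,"ax":0,"ay":0,"az":-1,"claw":0},{"dx":0,"dy":0,"dz":-0.6,"ax":0,"ay":0,"az":-1,"claw":0.3},{"dx":0,"dy":0,"dz":-0.6,"ax":0,"ay":0,"az":-1,"claw":0.4},{"dx":0,"dy":0,"dz":-0.6,"ax":0,"ay":0,"az":-1,"claw":0.4},{"dx":0,"dy":0,"dz":-0.6,"ax":0,"ay":0,"az":-1,"claw":0.4},{"dx":0,"dy":0,"dz":-0.6,"ax":0,"ay":0,"az":-1,"claw":0.4}]'; python3 -m jog '[{"dx":0,"dy":0,"dz":-15,"ax":0,"ay":0,"az":-1,"claw":0.5},{"dx":0,"dy":0,"dz":-40,"ax":0,"ay":0,"az":-1,"claw":0.5},{"dx":0,"dy":0,"dz":-80,"ax":0,"ay":0,"az":-1,"claw":0.5},{"dx":0,"dy":0,"dz":-120,"ax":0,"ay":0,"az":-1,"claw":0.5},{"dx":0,"dy":0,"dz":-120,"ax":0,"ay":0,"az":-1,"claw":0.5},{"dx":0,"dy":0,"dz":-120,"ax":0,"ay":0,"az":-1,"claw":0.5}]'; python3 - <<'E'
from h import *
out=[]
for n,X in(("wrist",(539.3,226.3,167)),("scene",(539.3,226.3,167))):
    W=snap(n);c=np.round(proj(W,np.array(X))).astype(int);k=70 if n=="wrist" else 30
    print(n,c);out.append(cv2.resize(W["img"][max(c[1]-k,0):c[1]+k,c[0]-k:c[0]+k,::-1],(390,390),interpolation=cv2.INTER_CUBIC))
    for h,p in(("pred disc top home",167),("drop",174)):print(h,proj(W,np.array([539.3,226.3,p])))
    b=blobs(mask(W,(22,100,80),(36,255,255),(c[0]-k,max(c[1]-k,0),c[0]+k,c[1]+k)),80);print(b)
cv2.imwrite("pics/end.png",np.hstack(out))
E
```

```text
t: 17.9
tool_pos: [539.4, 226.3, 190.7]
eef_rot: [0.0, 0.881, 0.473, -0.0]
force: [0.1, 0.6, -0.2]
grip_width: 0.39
finger_force: 0.0
t: 18.5
tool_pos: [539.4, 226.4, 311.3]
eef_rot: [0.0, 0.877, 0.481, 0.001]
force: [-0.7, 0.4, 0.1]
grip_width: 0.497
finger_force: 0.0
wrist [323 195]
pred disc top home [np.float64(323.00351621671814), np.float64(194.76024393280662)]
drop [np.float64(322.9986062646865), np.float64(196.807651516863)]
[(np.int32(4634), [285, 154, 77, 79], [322.4, 193.1])]
scene [350 149]
pred disc top home [np.float64(350.32327153416503), np.float64(148.75575058183583)]
drop [np.float64(350.44686044609887), np.float64(147.02023242728336)]
[(np.int32(421), [338, 139, 25, 23], [349.8, 150.5])]
```

View pics/end.png

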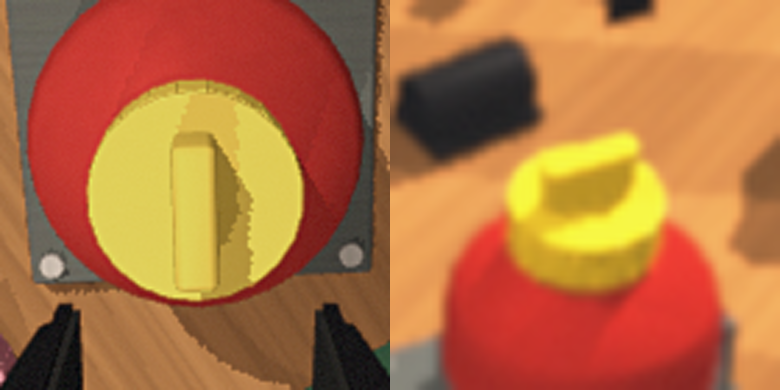

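The cap sits level and centred. Its height agrees with home: about 4.5 mm above the rim by the bench reference, and 4.8–5.0 mm by the lands reference.

```bash
python3 -c "
from cell import finish_job;print(finish_job())"
```

```text
the job is handed in; nothing more can be done
None
```

The yellow cap is screwed onto the flask's neck and let go, seated about 4.5–5 mm above the rim (home is 4.5 mm). The job was handed in at about 19 s, and no verdict came back.

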